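# Load the adhesion test piece, slide it home and hold the bonding press down

## Task

Pick up the taped test piece (the slim metal stub standing on a wider metal disc), set it flat in the round recess of the press's drawn-out slide, and push the slide fully home against its stop so that the piece stands under the press. Then pull the hand lever down until the spring foot lands on the stub, go on until the foot's spring is squeezed about half way (5 mm of its 10 mm), and keep it there: finish while still holding the lever down, do not let go. Leave everything else on the bench where it is.

Things in the scene. Friction and masses are not known exactly. Their poses are not given: they have to be found in the camera images.
- press: The bonding press, fixed: grey cast base 22 mm thick, steel column 42 mm thick and 297 mm tall, 125 mm behind the pressing axis. Origin on the bench right under the pressing axis; x points to the back (column), y to the left (lever side), z up: these are 'the press's axes', for all its parts. Only head, ram, lever and column stand higher than 95 mm.
- press_head: The grey head on the column, clamped 0 to 15 mm above its lowest setting. Axes as the press; origin on the pressing axis, its z is how much the head is raised. Underside 127 mm and top 237 mm above the origin; 34 mm to either side in y, x from -24 to +155 mm. It overhangs: come down on recess and knob with a grip that closes along the press's x. The ram, 20 mm square, rises up to 32 mm above it.
- slide (a joint): Travel of the slide (m): 0 = fully home at its stop, recess right under the foot; grows as it is drawn out to the right (the press's -y), at most 0.125. It starts drawn out 0.105 to 0.125, rubs with about 3 N and stays where it is left.
- nest (a point): Centre of the floor of the round recess in the slide plate (it moves with the slide; z up, axes as the press). The recess is 45 mm wide, 5 mm deep with a 3 mm chamfer at the mouth, its floor 37 mm above the bench; the plate around it is 80 mm (x) by 90 mm (y).
- slide_knob (a point): Middle of the black upright knob on the slide, a cylinder 22 mm thick and 26 mm tall (on a thinner stem) whose top is 13 mm above this point; 69 mm above the bench, 120 mm to the right (press -y) of the recess centre, on the line of travel.
- lever (a joint): Angle of the hand lever (rad): 0 = raised at rest (35 degrees above level, towards the robot), grows as it is pulled down, to at most 1.1. A return spring lifts it as soon as it is let go. Its gear lowers the ram by 40 mm per rad.
- lever_grip (a point): Middle of the lever's black rubber hand grip: a level round bar 24 mm thick, 100 mm long, along the press's y, 125 mm left of the pressing axis; the rod joins its right end. It runs on an arc of 180 mm radius about lever_axle. Force down at the grip: 3 to 4 N, jumps by 4.5 N as the foot lands, then 0.9 N more per mm of spring. The grip goes 4.5 mm per mm of foot travel.
- lever_axle (a point): Point on the axle of the lever, which lies level along the press's y, 50 mm behind the pressing axis (62 mm left of it) and 185 mm above the origin of press_head. At rest the grip is 147 mm in front of the axle and 103 mm higher.
- foot_face (a point): Centre of the underside of the round spring foot (32 mm wide) under the ram. At rest it is 83 mm above press_head's origin, 14 to 29 mm above the top of the seated test piece.
- foot (a joint): How far the foot's spring is squeezed (m): 0 = not touching anything, grows as the foot is pushed up against the ram, 0.010 = squeezed solid. The spring begins at 20 N and grows by 4 N per mm.
- specimen: The test piece, one rigid aluminium piece of 90 g: a disc 40 mm wide and 8 mm thick with a 1.5 mm chamfer below, and upright on its centre a round stub 24 mm wide and 24 mm tall, with a thin black line (the taped sample) between them; 32 mm tall in all. Origin at the centre of its underside, z up. It stands on the bench to the right of the press.
- bare_stub: A bare aluminium stub, a plain cylinder 24 mm wide and 44 mm tall, standing near the test piece (not wanted). Origin at the centre of its underside.
- bare_disc: A bare aluminium disc 40 mm wide and 8 mm thick, without a stub, lying near the test piece (not wanted). Origin at the centre of its underside.
- petri_dish: An open glass dish 60 mm wide, 14 mm tall, in front of the slide. Origin at the centre of its underside.
- tape_roll: A roll of clear tape lying flat, 72 mm wide, 22 mm tall, in front of the press. Origin at the centre of its underside.
- mallet: A rubber mallet lying on the left: head 62 mm thick and 95 mm long, wooden handle 26 mm thick. Origin under the head; the handle lies along its -x, 275 mm long.
Things that resemble listed ones, but are neither listed nor needed, are in the scene too. What is shaped like the specimen but pink or yellow is not meant.

How it is judged:
On the way, in this order (a step that is already met when the one before it is completed fails the run):
1. the test piece stands flat in the recess of the slide, let go (horizontal distance between specimen and nest below 0.004 m and z of specimen in the frame of nest between -0.0025 and 0.0025 m and angle between specimen's own z axis and vertical below 0.06 rad and contact force between the fingers and specimen below 0.1 N), for 0.2 s.
2. the slide is fully home with the test piece in its recess (horizontal distance between specimen and nest below 0.004 m and z of specimen in the frame of nest between -0.0025 and 0.0025 m and angle between specimen's own z axis and vertical below 0.06 rad and value of joint slide below 0.003 m), for 0.2 s.
At the end, for the whole second after the job is handed in: Test piece flat in the recess (within 4 mm of its centre, 2.5 mm of its floor, 0.06 rad), slide within 3 mm of home, fingers holding the lever at rest (over 2 N), foot pressing the piece (over 15 N) with its spring squeezed 5 mm +/- 2.5 mm, still so for the last second (all of step 2 and contact force between the fingers and specimen below 0.1 N and value of joint foot between 0.0025 and 0.0075 m and contact force between foot and specimen above 15 N and contact force between the fingers and lever above 2 N and velocity of joint lever between -0.05 and 0.05 rad/s); the arm keeps its last pose, push and grip.
It fails at once if another thing on the bench (bare stub, bare disc, dish, tape, mallet) is shifted by more than 30 mm (distance of any of bare_stub, bare_disc, petri_dish, tape_roll, mallet from where it was at the start of the episode above 0.03 m).
It also fails if it takes over 72 s, if anything falls off the work surface, if the arm or the gripper's body presses on something with over 40 N, if the wrist force passes 120 N, or if a joint passes its speed limit or range.

## Robot

A 7-joint arm with a two-finger parallel gripper is mounted at the origin on the work surface. World frame = base frame: x ahead of the robot, y to its left, z up, the work surface at z = 0. Lengths are in m, angles in rad, forces in N, time in s.
With the tool pointing down it reaches from about 0.425 to 0.925 m from the base axis. Payload 6.8 kg.
Tool frame: the origin (TCP) lies at the very end of the fingers, on their centre line; the grasp point (between the pads) lies 19 mm behind it; z points along the fingers, y is the line along which they close (so a half turn about z gives the same grasp; the last joint's range is limited). The gripper opens to 85 mm and grips with 20 to 120 N. Pads are 22 mm wide; open, the fingers measure 114 mm over their backs; the gripper's body (76 mm by 85 mm) begins 54 mm behind the grasp point. The pads swing forward as they close: fully open they stand 13 mm farther back than shut.
Start: joints at [-1.216, 0.477, 0.022, 1.555, -0.011, 1.109, -0.083], TCP at [0.301, 0.604, 0.201] pointing down, gripper open.
Joint ranges: [-2.96, 2.96], [-0.34, 2.1], [-1.41, 1.46], [0.24, 2.44], [-1.37, 4.51], [0.17, 1.92], [-2.96, 2.96]. Speed limits (rad/s): [2.39, 2.39, 3.14, 3.14, 3.14, 3.14, 3.14].

## Interface

Orientations are given as a unit quaternion [w, x, y, z].
In Python, from station import bot gives the robot as it stands. The module is installed in compiled form; this text tells all that it offers.
- The arm moves only by the shell command python3 -m jog 'ROWS' [OPENING] [FORCE]. ROWS is JSON, a list of rows, each a list of 4 numbers: the shift along the tool's x, y, z in cm, then the turn about the tool's z in rad. In form: [[x, y, z, spin], ...]. A call has 1 to 20 rows; each row is the pose to reach, as a shift and turn from the pose commanded when the call began, along the tool's axes at that moment; what a row does not reach only later rows make up. A row lasts 1/12 s, in which the tool goes at most 41.7 mm and 7.16 degrees, less where a joint would pass 70% of its speed; a pose out of reach is approached as far as the arm can. A call with a gripper value outside its range is refused whole. OPENING is the closure, from -1 (fully open) to 1 (shut), set as the call begins (- or left out, the last holds). The fingers move at their own pace and stop on an object; FORCE is the grip in N (left out, the last holds). Time passes only in rows, so rows that repeat a pose let the fingers close. It gives the time, the measured TCP pose, the force, the opening and the grip force at its end, in the units of the state.
- bot.get_obs(): the state, without advancing time (a new reading comes with each control period).
- bot.read_camera(name): name is "side" or "top"; returns a dict with "pixels" (384x512x3 uint8, red, green, blue), "depth" (384x512 float32, m along the optical axis (not along the pixel's ray), 0 where there is no reading), "fovy" (degrees; the focal length in pixels is half the picture's height over the tangent of half this angle, whatever the lens; pixels are square), "cx", "cy" (the principal point, pixels), "distortion" ([k1, k2, p1, p2, k3] as OpenCV has them; the pictures are not rectified), "pose" (4x4, takes a point from camera to world coordinates). Camera axes: x right, y down, z forward; pixel columns grow to the right and rows downward; lengths in m; the calibration is good to about 2 mm. A picture is of the moment at which its call begins.
- bot.hand_in(): hands the job in; it is judged then, once.
The state is a dict: "t": time; "q": joint angles; "joint_vel": joint speeds; "joint_torque": joint torques, N m; "eef_pos": TCP position; "tool_rot": TCP orientation; "contact_force": force on the tool from outside, world axes, zero at the start; "torque": the same for the moment, N m; "gripper_width": opening from 0.0 (shut) to 1.0 (fully open); "grasp_force": force on a finger pad.
Only numpy, scipy, OpenCV 4.12 (cv2) and the standard library are available. Lean on these libraries where they do the work, as an engineer would, in place of code of your own. Each camera call takes 0.05 s, during which the arm holds its last target. There are 200 camera calls.

## Working session

There is one attempt and no reset: what is moved stays moved. The work goes in short steps, Python scripts to look and compute and a shell command to move; the robot and the scene stay as the last step left them, time stands still between calls to the robot, and variables do not carry over. Pictures are saved under pics/ and viewed, at most 10 in all, crops included, and the job is handed in when it is done.

```bash
mkdir -p pics; cat > h.py <<'E'
import numpy as np, cv2
from station import bot
def cam(n):
    c=bot.read_camera(n); h,w=c["depth"].shape
    f=h/2/np.tan(np.radians(c["fovy"])/2)
    K=np.array([[f,0,c["cx"]],[0,f,c["cy"]],[0,0,1]]); 
    u,v=np.meshgrid(np.arange(w),np.arange(h))
    p=cv2.undistortPoints(np.stack([u,v],-1).reshape(-1,1,2).astype(np.float64),K,np.array(c["distortion"],float)).reshape(h,w,2)
    d=c["depth"]; P=np.dstack([p*d[...,None],d]); T=np.array(c["pose"])
    W=P@T[:3,:3].T+T[:3,3]; W[d==0]=np.nan
    return c["pixels"],W,T,K,np.array(c["distortion"],float)
def save(img,name,s=1.5): cv2.imwrite("pics/"+name,cv2.resize(img[...,::-1],None,fx=s,fy=s,interpolation=cv2.INTER_CUBIC))
E
python3 - <<'E'
from h import *
print(bot.get_obs())
for n in("top","side"):
    i,W,T,K,D=cam(n); save(i,n+"0.png"); np.save(n+"W.npy",W); np.save(n+"I.npy",i); print(n,T.round(3).tolist(),K[0,0],D)
E
```

```text
{'t': 0.0, 'q': array([-1.21613395,  0.47780919,  0.02235215,  1.55649073, -0.01152873,
        1.10926016, -0.08311285]), 'joint_vel': array([-0.00209956,  0.00117661, -0.00049648,  0.00041195,  0.00033935,
       -0.00163175,  0.00177928]), 'joint_torque': array([-3.87600539e-04, -5.96449077e+01,  1.60789825e+00, -2.81181407e+01,
        1.24704026e-02,  9.47870139e-03, -1.08855065e-05]), 'eef_pos': array([0.30105817, 0.60340891, 0.2002033 ]), 'tool_rot': array([-1.53321805e-04,  2.29329567e-01,  9.73348398e-01, -9.06817392e-04]), 'contact_force': array([0.68317612, 0.00510336, 0.81271071]), 'torque': array([-0.01803819,  0.01715207,  0.00058012]), 'grasp_force': 0.0, 'gripper_width': 0.9985033547694252}
top [[-0.019, -0.99, 0.138, 0.374], [-1.0, 0.019, -0.008, 0.055], [0.005, -0.138, -0.99, 1.292], [0.0, 0.0, 0.0, 1.0]] 361.0914404191032 [0.01495682 0.         0.         0.         0.        ]
side [[0.964, -0.211, 0.163, 0.37], [-0.266, -0.753, 0.601, -0.588], [-0.004, -0.623, -0.782, 1.015], [0.0, 0.0, 0.0, 1.0]] 361.80322399274786 [0.02146431 0.         0.         0.         0.        ]
```

View pics/top0.png

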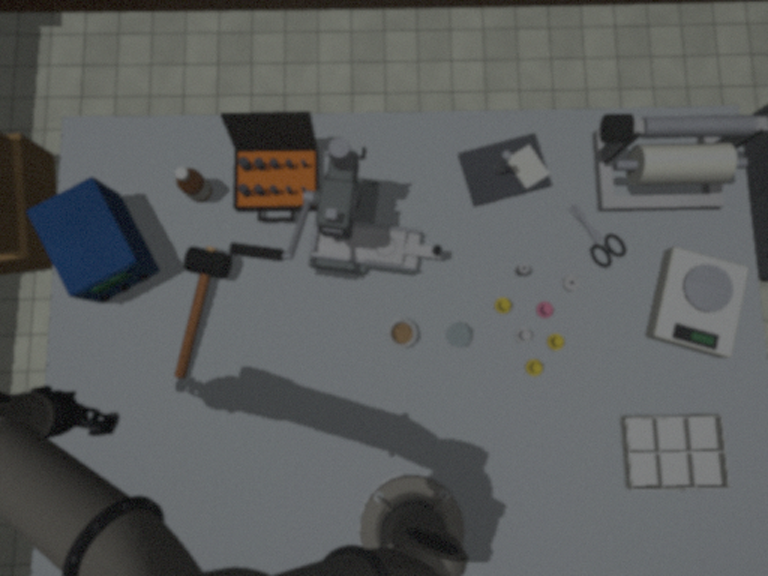

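View pics/side0.png

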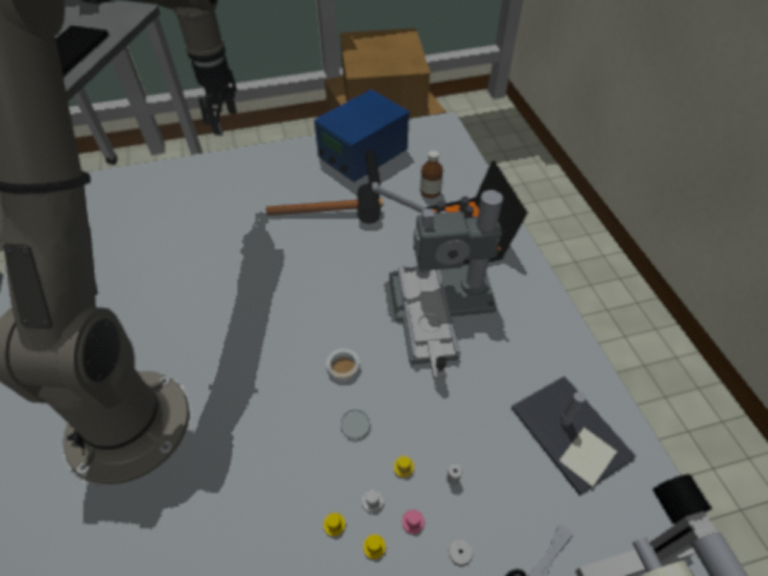

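The top view shows the grey stub on a disc at (526,335), with the bare disc at (570,283) and the bare stub at (523,269). The press is at (340,200), the knob at (437,250) and the lever grip at (258,250). In the side view the specimen is at (372,500).

```bash
python3 - <<'E'
from h import *
t=np.load("topI.npy");s=np.load("sideI.npy");tw=np.load("topW.npy");sw=np.load("sideW.npy")
a=cv2.resize(t[125:190,195:305],(800,473),interpolation=cv2.INTER_CUBIC)
cv2.imwrite("pics/c1.png",cv2.convertScaleAbs(a[...,::-1],alpha=1.6))
a=cv2.resize(s[150:260,240:320],(436,600),interpolation=cv2.INTER_CUBIC)
cv2.imwrite("pics/c2.png",cv2.convertScaleAbs(a[...,::-1],alpha=1.6))
def clus(W,c,r,z0,z1,nm):
    sub=W[c[1]-r:c[1]+r,c[0]-r:c[0]+r].reshape(-1,3); m=(sub[:,2]>z0)&(sub[:,2]<z1); p=sub[m]
    print(nm,len(p),'mean',p.mean(0).round(4),'min',p.min(0).round(4),'max',p.max(0).round(4), 'mid',((p.min(0)+p.max(0))/2).round(4))
for n,W,c in(("top",tw,(351,223)),("side",sw,(248,333))):
    clus(W,c,10,0.004,.05,n+" spec"); clus(W,c,10,0.025,.05,n+" spectop")
    b=W[c[1]+12:c[1]+18,c[0]-8:c[0]+8].reshape(-1,3); print("bench z",np.nanmean(b[:,2]))
clus(tw,(349,179),9,.035,.06,"stub top"); clus(tw,(380,189),10,.005,.03,"disc")
clus(sw,(303,317),11,.035,.06,"stub side"); clus(sw,(306,368),12,.005,.03,"disc side")
clus(tw,(291,167),9,.072,.1,"knob top"); clus(sw,(293,242),9,.072,.1,"knob side")
for n,W in(("top",tw),("side",sw)):
    roi=np.zeros(W.shape[:2],bool)
    if n=="top": roi[70:190,150:305]=1
    else: roi[110:260,240:350]=1
    for nm,z0,z1 in(("plate",.0385,.046),("headtop",.225,.262)):
        m=roi&(W[...,2]>z0)&(W[...,2]<z1); p=W[m][:,:2].astype(np.float32)
        r=cv2.minAreaRect(p*1000); print(n,nm,len(p),r, np.median(W[m][:,2]))
m=(t.max(-1)<45); m[:158]=0;m[178:]=0;m[:,:152]=0;m[:,192:]=0; p=tw[m&(tw[...,2]>.15)]; print("grip top",len(p),p.mean(0),p.min(0),p.max(0),np.cov(p.T[:2]))
E
```

```text
top spec 96 mean [ 0.4305 -0.272   0.0178] min [ 0.3998 -0.3164  0.004 ] max [ 0.4641 -0.2503  0.036 ] mid [ 0.4319 -0.2834  0.02  ]
top spectop 39 mean [ 0.4316 -0.2732  0.0307] min [ 0.42   -0.2846  0.0254] max [ 0.4408 -0.2612  0.036 ] mid [ 0.4304 -0.2729  0.0307]
bench z 0.00023586669023378337
side spec 175 mean [ 0.4289 -0.2777  0.0175] min [ 0.4101 -0.2943  0.0041] max [ 0.4531 -0.2474  0.0353] mid [ 0.4316 -0.2709  0.0197]
side spectop 71 mean [ 0.4291 -0.2755  0.0311] min [ 0.4182 -0.2881  0.0255] max [ 0.4399 -0.2631  0.0353] mid [ 0.4291 -0.2756  0.0304]
bench z -0.0014534028977412552
stub top 37 mean [ 0.5867 -0.2728  0.0431] min [ 0.5762 -0.2833  0.0378] max [ 0.5978 -0.2626  0.0471] mid [ 0.587  -0.2729  0.0425]
disc 83 mean [ 0.5547 -0.3987  0.0083] min [ 0.5295 -0.4184  0.0051] max [ 0.5836 -0.3641  0.0164] mid [ 0.5566 -0.3913  0.0108]
stub side 68 mean [ 0.5831 -0.2751  0.0438] min [ 0.5726 -0.2853  0.0356] max [ 0.5945 -0.2634  0.0473] mid [ 0.5835 -0.2743  0.0414]
disc side 172 mean [ 0.5546 -0.3976  0.0074] min [ 0.5362 -0.4159  0.005 ] max [ 0.5736 -0.3793  0.01
[... 322 characters left out ...]
704711914062, 168.38400268554688), (502.205810546875, 310.93658447265625), 88.8592529296875) 0.041361072329214266
top headtop 805 ((713.3719482421875, 158.9298095703125), (101.06859588623047, 212.28106689453125), 76.6083755493164) 0.236437448352947
side plate 809 ((743.4388427734375, 264.1248779296875), (319.9925231933594, 694.546875), 0.4880419969558716) 0.040760153660279075
side headtop 754 ((707.1293334960938, 154.04611206054688), (96.7457046508789, 224.9447479248047), 72.92707824707031) 0.23642863856732282
grip top 190 [0.58298035 0.29232838 0.29801241] [0.56986164 0.24327608 0.28976202] [0.59656326 0.33845604 0.30381896] [[3.46610416e-05 9.85139273e-05]
 [9.85139273e-05 7.24325247e-04]]
```

View pics/c1.png

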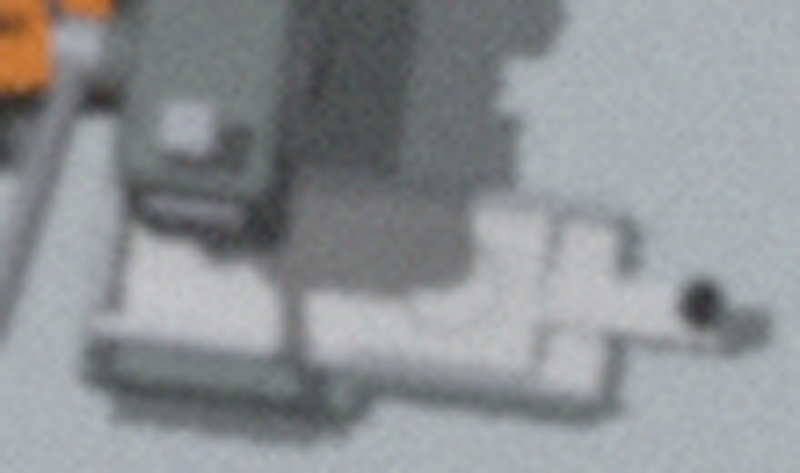

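View pics/c2.png

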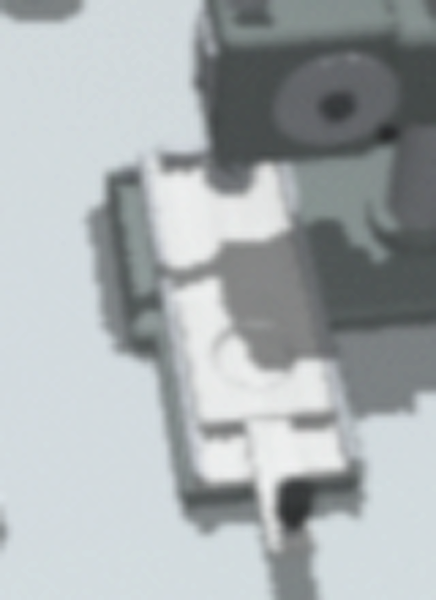

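The crops show the recess ring (c2 about (262,358)), the knob and the plate edges. Next I rectify both views to the plate plane z=42 mm and overlay the fitted model to check it.

```bash
cat > fit.py <<'E'
from h import *
from scipy.optimize import least_squares
def rect(n,z,x0,y1,w,h,s):
    i,W,T,K,D=cam(n)
    u,v=np.meshgrid(np.arange(w),np.arange(h))
    P=np.stack([x0+u/s/1000,y1-v/s/1000,np.full(u.shape,z)],-1).reshape(-1,3)
    Ti=np.linalg.inv(T); r=cv2.Rodrigues(Ti[:3,:3])[0]
    q=cv2.projectPoints(P,r,Ti[:3,3],K,D)[0].reshape(h,w,2).astype(np.float32)
    return cv2.remap(i,q[...,0],q[...,1],cv2.INTER_CUBIC)
E
python3 - <<'E'
from fit import *
s=np.load("sideI.npy");sw=np.load("sideW.npy")
m=(s.max(-1)<45)&(sw[...,2]>.27)&(sw[...,2]<.32)&(sw[...,0]<.65)&(sw[...,0]>.52)
p=sw[m]; print("grip side",len(p),p.mean(0),p.min(0),p.max(0)); c=np.cov(p.T[:2]); print(c[0,1]/c[1,1])
def f(v):
    x,y,th,d=v; R=np.array([[np.cos(th),-np.sin(th)],[np.sin(th),np.cos(th)]]); o=np.array([x,y])
    return np.r_[(o+R@[0,-d-.12]-[.6265,-.0695])/.002,(o+R@[-.097,.125]-[.583,.2915])/.003,(th+.136)/.015,(d-.115)/.006]
r=least_squares(f,[.66,.155,-.14,.115]);print(r.x,r.fun); x,y,th,d=r.x
R=np.array([[np.cos(th),-np.sin(th)],[np.sin(th),np.cos(th)]])
ims=[]
for n in("top","side"):
    a=cv2.convertScaleAbs(rect(n,.042,.55,.20,400,600,2),alpha=1.5)
    g=lambda X:tuple(int(k) for k in ((X[0]-.55)*2000,(.20-X[1])*2000))
    N=np.array([x,y])+R@[0,-d]
    cv2.circle(a,g(N),45,(255,0,0),1)
    q=np.array([g(N+R@np.array(k)) for k in((-.04,-.045),(.04,-.045),(.04,.045),(-.04,.045))]); cv2.polylines(a,[q],True,(255,0,0),1)
    ims.append(a)
print("nest",N); cv2.imwrite("pics/r1.png",np.hstack(ims)[...,::-1])
E
```

```text
grip side 155 [0.58211475 0.28998505 0.29665115] [0.56593398 0.24227417 0.28643991] [0.60123187 0.33922252 0.30285491]
0.1497348441325199
[ 0.65986252  0.15568593 -0.14435253  0.10837878] [ 0.25492007 -0.40876787 -0.38238011  0.6131518  -0.55683547 -1.10353715]
nest [0.64427205 0.04843437]
```

View pics/r1.png

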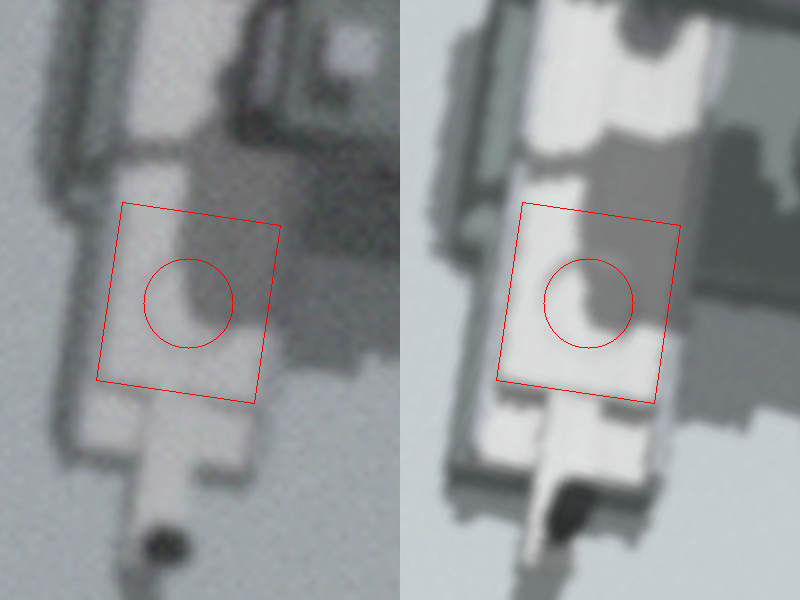

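The red model outline matches the plate edges and knob within about 2–3 mm, but the overlay hides the ring. I'll take one clean zoom on it with frames averaged.

```bash
python3 - <<'E'
from fit import *
ims=[]
for n in("top","side"):
    a=np.mean([rect(n,.042,.594,.104,400,450,4).astype(float) for _ in range(6)],0)
    a=cv2.createCLAHE(6,(5,5)).apply(a.mean(-1).astype(np.uint8))
    for k in range(0,400,40): a[:8,k]=0
    for k in range(0,450,40): a[k,:8]=0
    ims.append(a)
cv2.imwrite("pics/r2.png",np.hstack(ims))
E
```

```text
(no output)
```

View pics/r2.png

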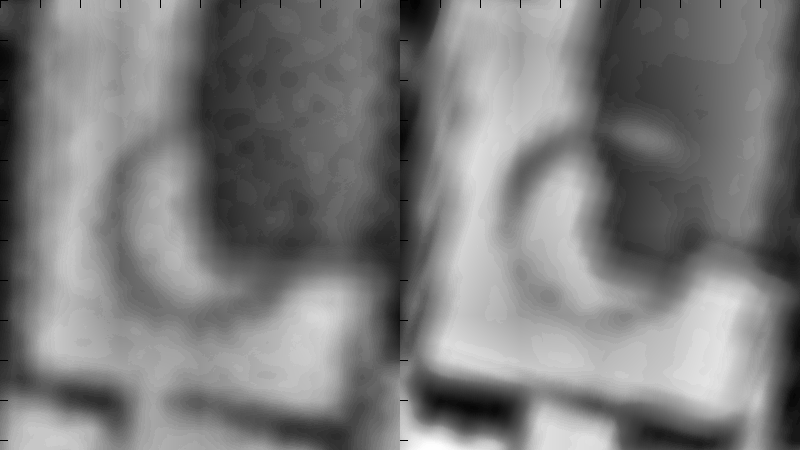

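The ring centre is at about (207,215) in both rectified views, so the nest is ≈ (0.6455, 0.0500). The knob is 120.5 mm from it, as it should be, and yaw is ≈ -0.148. The specimen is at (0.430,-0.274). Moving.

```bash
cat > plan.py <<'E'
# usage: plan.py x,y,z[,yaw_of_tool_y] ...  -> rows (cm, rad) from the present pose
import sys; from h import *
from scipy.spatial.transform import Rotation as Ro
o=bot.get_obs(); w,a,b,c=o["tool_rot"]; R=Ro.from_quat([a,b,c,w]).as_matrix(); p=o["eef_pos"]
print("t %.2f"%o["t"],"p",p.round(4),"ydir",round(np.arctan2(R[1,1],R[0,1]),3),"tilt",R[:,2].round(3),"q7",o["q"][6].round(2),"F",o["contact_force"].round(1),"w",round(o["gripper_width"],3),"g",round(o["grasp_force"],1))
for s in sys.argv[1:]:
    v=[float(k) for k in s.split(",")]; d=R.T@(np.array(v[:3])-p)*100
    sp=0
    if len(v)>3: sp=-(v[3]-np.arctan2(R[1,1],R[0,1])); sp=(sp+np.pi/2)%np.pi-np.pi/2
    print(s,"->",d.round(2),round(sp,3))
E
python3 -m jog '[[-3,-2,-1,0.05],[-6,-4,-2,0.1],[-9,-6.5,-3,0.15],[-12,-9,-4,0.2],[-15,-11,-5,0.25],[-18,-13,-5,0.3],[-20.6,-14.7,-5,0.35],[-23,-18,-5,0.4],[-26,-21,-5,0.45],[-28.5,-24,-5,0.5],[-31,-27,-5,0.55],[-33.5,-30,-5,0.6],[-36,-32.5,-5,0.65],[-37.5,-35.5,-5,0.7],[-39,-38.5,-5,0.75],[-40.5,-41.5,-5,0.8],[-42,-44.5,-5,0.85],[-43.5,-47.5,-5,0.9],[-45,-50,-5,0.95],[-46.5,-53,-5,1.0]]' -1 && python3 plan.py .43,-.274,.12,-.148
```

```text
t: 2.47
eef_pos: [0.4809, -0.0788, 0.2516]
tool_rot: [0.0, 0.669, 0.744, 0.001]
contact_force: [0.6, -0.2, -0.1]
gripper_width: 1.002
grasp_force: 0.0
t 2.47 p [ 0.4809 -0.0788  0.2516] ydir 0.106 tilt [ 0.001  0.001 -1.   ] q7 0.22 F [ 0.6 -0.2 -0.1] w 1.002 g 0.0
.43,-.274,.12,-.148 -> [-18.88  -7.15  13.14] 0.254
```

```bash
python3 -m jog '[[-3,-1.2,2,0.04],[-6,-2.4,4,0.08],[-9,-3.5,6,0.12],[-12,-4.7,8,0.16],[-15,-5.8,10,0.2],[-17.5,-6.7,12,0.24],[-18.9,-7.15,13.1,0.254],[-18.9,-7.15,16,0.254],[-18.9,-7.15,17.7,0.254],[-18.9,-7.15,17.7,0.254],[-18.9,-7.15,17.7,0.254]]' 0 && python3 plan.py .43,-.274,.011,-.148 && python3 - <<'E'
from h import *
a=cam("side")[0][250:400,180:320]; b=cam("top")[0][180:270,300:400]
cv2.imwrite("pics/g1.png",np.hstack([cv2.resize(a,(420,450),interpolation=cv2.INTER_CUBIC),cv2.resize(b,(380,450),interpolation=cv2.INTER_CUBIC)])[...,::-1])
E
```

```text
t: 3.38
eef_pos: [0.4296, -0.2733, 0.0739]
tool_rot: [-0.001, 0.757, 0.654, -0.0]
contact_force: [0.7, -0.5, 0.4]
gripper_width: 0.502
grasp_force: 0.0
t 3.38 p [ 0.4296 -0.2733  0.0739] ydir -0.146 tilt [-0.002  0.    -1.   ] q7 0.66 F [ 0.7 -0.5  0.4] w 0.502 g 0.0
.43,-.274,.011,-.148 -> [-0.06  0.06  6.29] 0.002
```

View pics/g1.png

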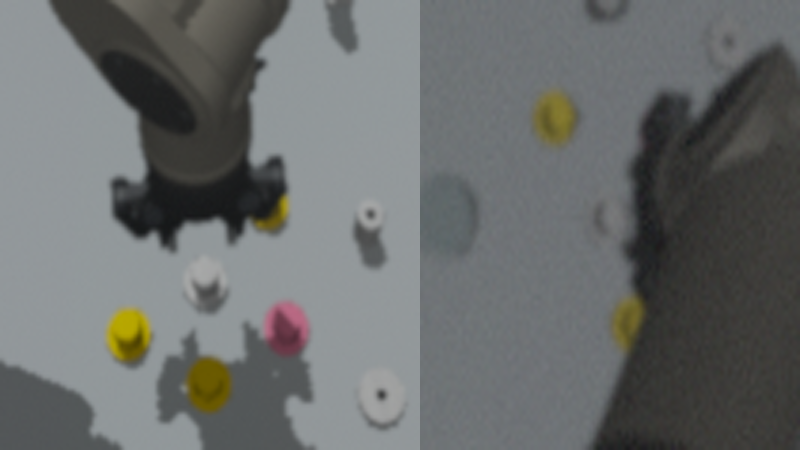

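The side view shows the fingers straddling the grey specimen at (205,285), and the bare stub at (370,225) is clear. Descending and gripping.

```bash
python3 -m jog '[[0,0,1.5,0],[0,0,3,0],[0,0,4.5,0],[0,0,5.5,0],[0,0,6.3,0],[0,0,6.3,0],[0,0,6.3,0]]' && python3 -m jog '[[0,0,0,0],[0,0,0,0],[0,0,0,0],[0,0,0,0],[0,0,0,0],[0,0,0,0]]' 1 40 && python3 -m jog '[[0,0,-0.5,0],[0,0,-1.5,0],[0,0,-3.5,0],[0,0,-6,0],[0,0,-8.5,0],[0,0,-11,0],[0,0,-13,0],[0,0,-14,0],[0,0,-14,0],[0,0,-14,0]]' && python3 plan.py .6455,.05,.15,-.148
```

```text
t: 4.07
eef_pos: [0.4304, -0.2736, 0.0116]
tool_rot: [0.0, 0.757, 0.654, 0.0]
contact_force: [-0.3, -0.5, -0.5]
gripper_width: 0.501
grasp_force: 0.0
t: 4.57
eef_pos: [0.4302, -0.2735, 0.0113]
tool_rot: [0.0, 0.757, 0.654, 0.0]
contact_force: [-0.4, -0.1, 0.3]
gripper_width: 0.001
grasp_force: 0.0
t: 5.4
eef_pos: [0.4302, -0.2732, 0.1513]
tool_rot: [0.0, 0.757, 0.654, 0.0]
contact_force: [-0.9, 0.4, -0.2]
gripper_width: 0.002
grasp_force: 0.0
t 5.40 p [ 0.4302 -0.2732  0.1513] ydir -0.146 tilt [ 0.001  0.    -1.   ] q7 0.56 F [-0.9  0.4 -0.2] w 0.002 g 0.0
.6455,.05,.15,-.148 -> [35.1  16.61  0.15] 0.002
```

```bash
python3 - <<'E'
from h import *
i,W,T,K,D=cam("side"); a=i[250:384,180:320]
Ti=np.linalg.inv(T); r=cv2.Rodrigues(Ti[:3,:3])[0]
for P in([.43,-.2735,.15],[.43,-.2735,.011],[.43,-.2735,.032]): print(P,cv2.projectPoints(np.array([P]),r,Ti[:3,3],K,D)[0].ravel().round(1))
b=cam("top")[0][180:270,300:400]
cv2.imwrite("pics/g2.png",np.hstack([cv2.resize(a,(420,402),interpolation=cv2.INTER_CUBIC),cv2.resize(b,(380,402),interpolation=cv2.INTER_CUBIC)])[...,::-1])
E
```

```text
[0.43, -0.2735, 0.15] [246.6 313.6]
[0.43, -0.2735, 0.011] [247.8 332.3]
[0.43, -0.2735, 0.032] [247.6 329.8]
```

View pics/g2.png

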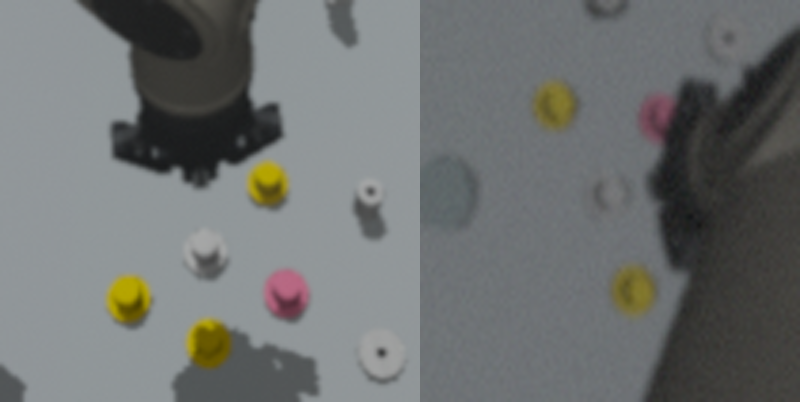

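The specimen still stands at (205,245) in the side crop and (610,193) in the top crop, so the grasp missed it. I'll measure the fingertips against the reported TCP.

```bash
python3 - <<'E'
from h import *
for n in("side","top"):
    i,W,T,K,D=cam(n)
    m=(abs(W[...,0]-.43)<.03)&(abs(W[...,1]+.27)<.05)&(W[...,2]>.1)&(W[...,2]<.3); p=W[m]
    o=np.argsort(p[:,2])[:12]; print(n,m.sum(),p[o].round(3).tolist())
    m=(abs(W[...,0]-.43)<.03)&(abs(W[...,1]+.27)<.03)&(W[...,2]>.024)&(W[...,2]<.045); p=W[m]; print("stub",len(p),p.mean(0).round(4),p.min(0).round(3),p.max(0).round(3))
    m=(abs(W[...,0]-.43)<.03)&(abs(W[...,1]+.27)<.035)&(W[...,2]>.004)&(W[...,2]<.015); p=W[m]; print("disc",len(p),p.mean(0).round(4),p.min(0).round(3),p.max(0).round(3))
E
```

```text
side 213 [[0.425, -0.281, 0.184], [0.427, -0.282, 0.184], [0.423, -0.281, 0.184], [0.43, -0.283, 0.185], [0.415, -0.275, 0.188], [0.438, -0.279, 0.189], [0.43, -0.283, 0.19], [0.419, -0.277, 0.191], [0.423, -0.281, 0.191], [0.432, -0.283, 0.191], [0.435, -0.279, 0.191], [0.417, -0.277, 0.192]]
stub 71 [ 0.4291 -0.2755  0.0315] [ 0.418 -0.288  0.026] [ 0.44  -0.263  0.036]
disc 106 [ 0.429  -0.2781  0.0072] [ 0.409 -0.295  0.004] [ 0.457 -0.241  0.015]
top 72 [[0.426, -0.262, 0.183], [0.42, -0.264, 0.184], [0.435, -0.262, 0.185], [0.438, -0.262, 0.186], [0.429, -0.261, 0.186], [0.432, -0.261, 0.187], [0.423, -0.263, 0.188], [0.444, -0.267, 0.189], [0.426, -0.263, 0.19], [0.441, -0.266, 0.193], [0.438, -0.263, 0.194], [0.425, -0.265, 0.194]]
stub 39 [ 0.4314 -0.2733  0.0309] [ 0.42  -0.284  0.025] [ 0.441 -0.262  0.039]
disc 63 [ 0.4309 -0.2662  0.0079] [ 0.4   -0.302  0.004] [ 0.456 -0.237  0.014]
```

Both cameras put the shut fingertips at z≈0.184 while the reported TCP is 0.151. The real tips are about 33 mm higher than reported. I go deeper and watch the force.

```bash
python3 -m jog '[[0,0,0,0],[0,0,2,0],[0,0,5,0],[0,0,8,0],[0,0,11,0],[0,0,13.5,0],[0,0,14.5,0],[0,0,15.5,0],[0,0,16.2,0],[0,0,16.2,0],[0,0,16.2,0]]' 0 && python3 -m jog '[[0,0,0.2,0],[0,0,0.4,0],[0,0,0.6,0],[0,0,0.6,0]]' && python3 -m jog '[[0,0,0,0],[0,0,0,0],[0,0,0,0],[0,0,0,0],[0,0,0,0],[0,0,0,0]]' 1 40
```

```text
t: 6.52
eef_pos: [0.4306, -0.2738, -0.0102]
tool_rot: [0.0, 0.757, 0.654, 0.0]
contact_force: [-0.5, -0.2, 0.6]
gripper_width: 0.499
grasp_force: 0.0
t: 6.85
eef_pos: [0.4302, -0.2733, -0.0167]
tool_rot: [0.0, 0.757, 0.654, 0.0]
contact_force: [-0.6, 0.1, -0.3]
gripper_width: 0.499
grasp_force: 0.0
t: 7.35
eef_pos: [0.4302, -0.2735, -0.0165]
tool_rot: [0.0, 0.757, 0.654, 0.0]
contact_force: [-1.6, 0.8, 6.1]
gripper_width: 0.263
grasp_force: 39.1
```

Gripped (22–24 mm, 39 N). Lifting and carrying it over the recess.

```bash
python3 -m jog '[[0,0,-0.3,0],[0,0,-1,0],[0,0,-2,0],[0,0,-4,0],[0,0,-6,0],[0,0,-8,0],[0,0,-10,0],[0,0,-12,0],[0,0,-13,0],[0,0,-13,0]]' && python3 -m jog '[[1,0.5,0,0],[3,1.4,0,0],[5,2.4,0,0],[7.5,3.6,0,0],[10,4.7,0,0],[12.5,5.9,0,0],[15,7.1,0,0],[17.5,8.3,0,0],[20,9.5,0,0],[22.5,10.7,0,0],[25,11.9,0,0],[27.5,13,0,0],[30,14.2,0,0],[32,15.2,0,0],[33.5,15.9,0,0],[34.5,16.3,0,0],[35.1,16.6,0,0],[35.1,16.6,0,0]]' && python3 plan.py .6455,.051,.08,-.148 .6455,.051,.022,-.148
```

```text
t: 8.18
eef_pos: [0.4315, -0.2742, 0.1156]
tool_rot: [0.002, 0.757, 0.654, 0.001]
contact_force: [0.5, 0.3, -0.8]
gripper_width: 0.261
grasp_force: 39.3
t: 9.68
eef_pos: [0.6454, 0.0507, 0.1124]
tool_rot: [-0.0, 0.756, 0.654, -0.0]
contact_force: [0.8, -0.5, -1.0]
gripper_width: 0.264
grasp_force: 39.3
t 9.68 p [0.6454 0.0507 0.1124] ydir -0.145 tilt [-0.001 -0.    -1.   ] q7 0.01 F [ 0.8 -0.5 -1. ] w 0.264 g 39.3
.6455,.051,.08,-.148 -> [0.03 0.01 3.24] 0.003
.6455,.051,.022,-.148 -> [0.04 0.02 9.04] 0.003
```

```bash
python3 -m jog '[[0,0,1.5,0],[0,0,3.5,0],[0,0,5.5,0],[0,0,6.8,0],[0,0,6.8,0],[0,0,6.8,0]]' && python3 - <<'E'
from h import *
for k in range(3):
    i,W,T,K,D=cam("side")
    m=(abs(W[...,0]-.645)<.04)&(abs(W[...,1]-.05)<.04)&(W[...,2]>.056)&(W[...,2]<.074)&(i.min(-1)>60); p=W[m]; print(len(p),p.mean(0).round(4),p.min(0).round(4),p.max(0).round(4))
    m=(abs(W[...,0]-.645)<.03)&(abs(W[...,1]-.05)<.03)&(W[...,2]>.050)&(W[...,2]<.10); p=W[m]; print(np.histogram(p[:,2],np.arange(.05,.101,.005))[0])
    
E
```

```text
t: 10.18
eef_pos: [0.6448, 0.0485, 0.045]
tool_rot: [-0.0, 0.757, 0.653, -0.001]
contact_force: [-0.3, -0.6, -1.3]
gripper_width: 0.26
grasp_force: 39.3
51 [0.6395 0.0364 0.0683] [0.6235 0.0264 0.0603] [0.6611 0.0554 0.0737]
[ 0  0  5 33 15 12  9 15 40 14]
50 [0.6407 0.0367 0.0689] [0.6237 0.028  0.0635] [0.6615 0.051  0.0734]
[ 0  0  5 24 21  9  9 18 36 17]
49 [0.6412 0.0368 0.0695] [0.6248 0.0271 0.0632] [0.6611 0.0504 0.0734]
[ 0  0  2 25 23  9  8 15 35 24]
```

```bash
python3 plan.py .646,.0515,.022,-.148; python3 plan.py .646,.0515,.022,-.148
```

```text
t 10.33 p [0.6464 0.0492 0.0466] ydir -0.147 tilt [ 0.002  0.    -1.   ] q7 0.05 F [ 0.1  0.  -1.3] w 0.266 g 39.3
.646,.0515,.022,-.148 -> [ 0.22 -0.08  2.46] 0.001
t 10.33 p [0.6464 0.0492 0.0466] ydir -0.147 tilt [ 0.002  0.    -1.   ] q7 0.05 F [ 0.1  0.  -1.3] w 0.266 g 39.3
.646,.0515,.022,-.148 -> [ 0.22 -0.08  2.46] 0.001
```

```bash
python3 -m jog '[[0.15,0,0.5,0],[0.15,0,1,0],[0.15,0,1.4,0],[0.15,0,1.8,0],[0.15,0,2.0,0],[0.15,0,2.2,0],[0.15,0,2.2,0],[0.15,0,2.2,0]]' && python3 -m jog '[[0,0,0.1,0],[0,0,0.2,0],[0,0,0.2,0],[0,0,0.2,0]]'
```

```text
t: 11.0
eef_pos: [0.6456, 0.0511, 0.0231]
tool_rot: [-0.0, 0.757, 0.654, -0.0]
contact_force: [0.0, -0.4, -1.5]
gripper_width: 0.264
grasp_force: 39.3
t: 11.33
eef_pos: [0.6456, 0.0512, 0.0212]
tool_rot: [-0.0, 0.757, 0.654, 0.0]
contact_force: [0.5, -0.3, -0.1]
gripper_width: 0.259
grasp_force: 39.3
```

```bash
python3 -m jog '[[0,0,0.1,0],[0,0,0.1,0],[0,0,0.1,0]]' && python3 -m jog '[[0,0,0,0],[0,0,0,0],[0,0,0,0],[0,0,0,0]]' 0 && python3 -m jog '[[0,0,-0.7,0],[0,0,-2,0],[0,0,-4,0],[0,0,-6,0],[0,0,-8,0],[0,0,-10,0],[0,0,-12,0],[0,0,-12,0]]' && python3 - <<'E'
from h import *
for n in("side","top"):
    i,W,T,K,D=cam(n)
    for z0,z1,s in((.058,.08,"stubtop"),(.0425,.0485,"disc")):
        m=(abs(W[...,0]-.645)<.026)&(abs(W[...,1]-.05)<.026)&(W[...,2]>z0)&(W[...,2]<z1); p=W[m]
        if len(p): print(n,s,len(p),p.mean(0).round(4),p.min(0).round(4),p.max(0).round(4))
E
python3 plan.py .6273,-.0700,.10,-.148
```

```text
t: 11.58
eef_pos: [0.6458, 0.0512, 0.0206]
tool_rot: [0.0, 0.757, 0.654, 0.0]
contact_force: [-1.0, -0.8, 3.4]
gripper_width: 0.258
grasp_force: 39.6
t: 11.92
eef_pos: [0.6456, 0.0512, 0.0201]
tool_rot: [-0.0, 0.757, 0.654, -0.0]
contact_force: [0.5, 0.3, 0.6]
gripper_width: 0.497
grasp_force: 0.0
t: 12.58
eef_pos: [0.6486, 0.0507, 0.1459]
tool_rot: [0.002, 0.757, 0.653, 0.003]
contact_force: [-0.3, -0.7, 1.4]
gripper_width: 0.498
grasp_force: 0.0
side stubtop 47 [0.6432 0.0477 0.0663] [0.6324 0.0384 0.0581] [0.6551 0.061  0.0726]
side disc 55 [0.6412 0.0482 0.0444] [0.6205 0.0249 0.0426] [0.6705 0.0759 0.0477]
t 12.68 p [0.6464 0.0512 0.142 ] ydir -0.146 tilt [ 0.003  0.001 -1.   ] q7 -0.01 F [-0.1 -0.4 -0.1] w 0.504 g 0.0
.6273,-.0700,.10,-.148 -> [-12.27  -0.14   4.18] 0.002
```

Seated: the stub top is at about 69 mm and the release felt clean. Now to the knob.

```bash
python3 -m jog '[[-2,0,0,0],[-4.5,0,0,0],[-7,0,0,0],[-9.5,0,0,0],[-11.5,0,0,0],[-12.2,-0.1,0,0],[-12.2,-0.1,2,0],[-12.2,-0.1,4.5,0],[-12.2,-0.1,7,0],[-12.2,-0.1,9,0],[-12.2,-0.1,10.2,0],[-12.2,-0.1,10.7,0],[-12.2,-0.1,10.7,0],[-12.2,-0.1,10.7,0]]' && python3 -m jog '[[0,0,0,0],[0,0,0,0],[0,0,0,0],[0,0,0,0],[0,0,0,0],[0,0,0,0]]' 1 40 && python3 plan.py .6273,-.0690,.035,-.148
```

```text
t: 13.85
eef_pos: [0.6274, -0.0693, 0.0338]
tool_rot: [0.0, 0.757, 0.654, 0.0]
contact_force: [0.4, -0.8, 0.5]
gripper_width: 0.501
grasp_force: 0.0
t: 14.35
eef_pos: [0.6275, -0.0694, 0.0346]
tool_rot: [0.0, 0.757, 0.654, 0.001]
contact_force: [-2.8, 0.8, 6.0]
gripper_width: 0.24
grasp_force: 39.0
t 14.35 p [ 0.6275 -0.0694  0.0346] ydir -0.146 tilt [ 0.002  0.    -1.   ] q7 0.25 F [-2.8  0.8  6. ] w 0.24 g 39.0
.6273,-.0690,.035,-.148 -> [ 0.04 -0.03 -0.04] 0.002
```

```bash
python3 -m jog '[[0.2,0,0,0],[0.5,0,0,0],[1,0,0,0],[1.6,0,0,0],[2.2,0,0,0],[2.8,0,0,0],[3.4,0,0,0],[4,0,0,0],[4.6,0,0,0],[5.2,0,0,0],[5.8,0,0,0],[6.4,0,0,0],[7,0,0,0],[7.6,0,0,0],[8.2,0,0,0],[8.8,0,0,0],[9.3,0,0,0],[9.6,0,0,0],[9.8,0,0,0],[9.8,0,0,0]]' && python3 -m jog '[[0.2,0,0,0],[0.4,0,0,0],[0.6,0,0,0],[0.6,0,0,0],[0.6,0,0,0]]'
```

```text
t: 16.02
eef_pos: [0.6425, 0.0272, 0.0347]
tool_rot: [0.001, 0.757, 0.654, 0.001]
contact_force: [0.9, -0.5, 4.7]
gripper_width: 0.24
grasp_force: 39.0
t: 16.43
eef_pos: [0.6433, 0.033, 0.0346]
tool_rot: [0.001, 0.757, 0.653, 0.001]
contact_force: [-0.2, -1.4, 6.6]
gripper_width: 0.241
grasp_force: 39.1
```

```bash
for k in 1; do python3 -m jog '[[0.1,0,0,0],[0.2,0,0,0],[0.3,0,0,0],[0.3,0,0,0]]'; python3 -m jog '[[0.1,0,0,0],[0.2,0,0,0],[0.3,0,0,0],[0.3,0,0,0]]'; done
```

```text
t: 16.77
eef_pos: [0.6438, 0.0356, 0.0346]
tool_rot: [0.001, 0.757, 0.653, 0.001]
contact_force: [-0.3, -1.5, 6.5]
gripper_width: 0.24
grasp_force: 39.1
t: 17.1
eef_pos: [0.6438, 0.0357, 0.0347]
tool_rot: [0.002, 0.758, 0.653, -0.0]
contact_force: [-0.2, -8.0, 7.0]
gripper_width: 0.238
grasp_force: 39.1
```

```bash
python3 -m jog '[[0.1,0,0,0],[0.2,0,0,0],[0.3,0,0,0],[0.3,0,0,0]]'
```

```text
t: 17.43
eef_pos: [0.6438, 0.0357, 0.0346]
tool_rot: [0.003, 0.758, 0.652, -0.001]
contact_force: [-1.5, -12.9, 6.4]
gripper_width: 0.237
grasp_force: 39.1
```

Firmly at the stop after 106 mm of travel. The press axis comes out at ≈ (0.661, 0.154), which agrees with the fit. Releasing and moving up and clear.

```bash
python3 -m jog '[[0,0,0,0],[0,0,0,0],[0,0,0,0],[0,0,0,0]]' 0 && python3 -m jog '[[0,0,-1,0],[0,0,-3,0],[0,0,-6,0],[0,0,-9,0],[0,0,-12,0],[0,-2.5,-13,0],[0,-5.5,-14,0],[0,-8.5,-15,0],[0,-11.5,-16,0],[0,-14,-18,0],[0,-14,-21,0],[0,-14,-24,0],[0,-14,-27,0],[0,-14,-30,0],[0,-14,-32.5,0],[0,-14,-33,0],[0,-14,-33,0]]' && python3 plan.py .585,.302,.365,-.148 .585,.302,.24,-.148 && python3 - <<'E'
from h import *
for n in("side","top"):
    i,W,T,K,D=cam(n)
    m=(i.max(-1)<45)&(W[...,2]>.27)&(W[...,2]<.32)&(W[...,0]<.62)&(W[...,0]>.55)&(W[...,1]>.22)&(W[...,1]<.36); p=W[m]; print(n,len(p),p.mean(0).round(4),np.percentile(p,[2,98],axis=0).round(4).tolist())
    m=(abs(W[...,0]-.6278)<.1)&(abs(W[...,1]-.04)<.05)&(W[...,2]>.072)&(W[...,2]<.09)&(i.max(-1)<50); p=W[m]; print("knob",len(p),p.mean(0).round(4))
E
```

```text
t: 17.77
eef_pos: [0.6433, 0.0436, 0.0331]
tool_rot: [-0.0, 0.756, 0.654, 0.0]
contact_force: [-0.4, -0.7, 0.4]
gripper_width: 0.499
grasp_force: 0.0
t: 19.18
eef_pos: [0.5057, 0.0629, 0.3655]
tool_rot: [0.0, 0.757, 0.654, 0.002]
contact_force: [-0.0, 0.2, -0.0]
gripper_width: 0.497
grasp_force: 0.0
t 19.18 p [0.5057 0.0629 0.3655] ydir -0.146 tilt [ 0.004  0.002 -1.   ] q7 -0.33 F [-0.   0.2 -0. ] w 0.497 g 0.0
.585,.302,.365,-.148 -> [24.81  4.37  0.13] 0.002
.585,.302,.24,-.148 -> [24.77  4.32 12.63] 0.002
side 8 [0.5843 0.2572 0.2948] [[0.5687, 0.2461, 0.2872], [0.5889, 0.2682, 0.2978]]
knob 24 [0.6425 0.0317 0.0808]
top 176 [0.5828 0.2914 0.2981] [[0.5725, 0.247, 0.2928], [0.5937, 0.3342, 0.3024]]
knob 0 [nan nan nan]<stdin>:5: RuntimeWarning: Mean of empty slice.
  ret = um.true_divide(
```

```bash
python3 -m jog '[[2,0.3,0,0],[5,0.9,0,0],[8,1.4,0,0],[11,1.9,0,0],[14,2.5,0,0],[17,3,0,0],[20,3.5,0,0],[22.5,4,0,0],[24,4.2,0,0],[24.6,4.3,0,0],[24.6,4.3,0,0],[24.6,4.3,2,0],[24.6,4.3,4,0]]' && python3 -m jog '[[0,0,2,0],[0,0,4,0],[0,0,6,0],[0,0,7.5,0],[0,0,8.5,0],[0,0,8.5,0],[0,0,8.5,0]]' && python3 -m jog '[[0,0,0,0],[0,0,0,0],[0,0,0,0],[0,0,0,0],[0,0,0,0],[0,0,0,0]]' 1 50 && python3 plan.py
```

```text
t: 20.37
eef_pos: [0.5839, 0.2981, 0.3234]
tool_rot: [0.0, 0.758, 0.653, 0.001]
contact_force: [-0.7, 0.5, -0.1]
gripper_width: 0.502
grasp_force: 0.0
t: 20.95
eef_pos: [0.5831, 0.2989, 0.2383]
tool_rot: [0.0, 0.757, 0.653, -0.0]
contact_force: [0.3, 0.4, 0.3]
gripper_width: 0.5
grasp_force: 0.0
t: 21.45
eef_pos: [0.5855, 0.2994, 0.2396]
tool_rot: [0.001, 0.757, 0.653, 0.002]
contact_force: [5.6, -0.6, -2.7]
gripper_width: 0.258
grasp_force: 49.0
t 21.45 p [0.5855 0.2994 0.2396] ydir -0.147 tilt [ 0.005  0.001 -1.   ] q7 -0.47 F [ 5.6 -0.6 -2.7] w 0.258 g 49.0
```

Lever gripped. Pulling it down along the arc, first to about 0.3 rad.

```bash
python3 -m jog '[[0,-0.25,0.37,0],[0,-0.5,0.75,0],[0,-0.74,1.13,0],[0,-0.96,1.52,0],[0,-1.18,1.92,0],[0,-1.38,2.32,0],[0,-1.58,2.73,0],[0,-1.76,3.14,0],[0,-1.94,3.55,0],[0,-2.1,3.97,0],[0,-2.26,4.4,0],[0,-2.4,4.82,0],[0,-2.4,4.82,0],[0,-2.4,4.82,0],[0,-2.4,4.82,0]]' && python3 plan.py; python3 -m jog '[[0,-0.06,0.22,0],[0,-0.13,0.43,0],[0,-0.13,0.43,0],[0,-0.13,0.43,0]]'
```

```text
t: 22.7
eef_pos: [0.5636, 0.3029, 0.1928]
tool_rot: [0.002, 0.757, 0.653, 0.004]
contact_force: [6.8, -1.9, 5.4]
gripper_width: 0.262
grasp_force: 52.8
t 22.70 p [0.5636 0.3029 0.1928] ydir -0.148 tilt [ 0.009  0.002 -1.   ] q7 -0.48 F [ 6.8 -1.9  5.4] w 0.262 g 52.8
t: 23.03
eef_pos: [0.5622, 0.3032, 0.1883]
tool_rot: [0.002, 0.757, 0.653, 0.004]
contact_force: [6.9, -1.7, 4.2]
gripper_width: 0.265
grasp_force: 53.2
```

```bash
python3 -m jog '[[0,-0.06,0.22,0],[0,-0.12,0.43,0],[0,-0.12,0.43,0],[0,-0.12,0.43,0]]'|sed -n '2p;4p'; python3 -m jog '[[0,-0.06,0.22,0],[0,-0.11,0.44,0],[0,-0.11,0.44,0],[0,-0.11,0.44,0]]'|sed -n '2p;4p';  python3 -m jog '[[0,-0.05,0.22,0],[0,-0.1,0.44,0],[0,-0.1,0.44,0],[0,-0.1,0.44,0]]'|sed -n '2p;4p'
```

```text
eef_pos: [0.561, 0.3034, 0.1838]
contact_force: [8.5, -1.6, 2.3]
eef_pos: [0.56, 0.3035, 0.18]
contact_force: [4.5, -2.4, 7.0]
eef_pos: [0.5591, 0.3037, 0.1761]
contact_force: [4.9, -2.1, 11.7]
```

```bash
python3 -m jog '[[0,0,0,0],[0,0,0,0],[0,0,0,0],[0,0,0,0]]'|sed -n '2p;4p'; python3 -m jog '[[0,-0.04,0.22,0],[0,-0.08,0.44,0],[0,-0.08,0.44,0],[0,-0.08,0.44,0]]'|sed -n '2p;4p';  python3 -m jog '[[0,-0.04,0.22,0],[0,-0.07,0.44,0],[0,-0.07,0.44,0],[0,-0.07,0.44,0]]'|sed -n '2p;4p'
```

```text
eef_pos: [0.5592, 0.3037, 0.1763]
contact_force: [4.7, -2.8, 11.0]
eef_pos: [0.5581, 0.3038, 0.1716]
contact_force: [5.5, -1.0, 9.5]
eef_pos: [0.5573, 0.304, 0.1672]
contact_force: [4.1, -2.6, 9.4]
```

```bash
python3 -m jog '[[0,-0.03,0.2,0],[0,-0.06,0.4,0],[0,-0.1,0.6,0],[0,-0.11,0.78,0],[0,-0.11,0.78,0],[0,-0.11,0.78,0]]'|sed -n '2p;4p'; python3 -m jog '[[0,0,0,0],[0,0,0,0],[0,0,0,0],[0,0,0,0],[0,0,0,0],[0,0,0,0]]'; python3 - <<'E'
from fit import *
i,W,T,K,D=cam("side")
cv2.imwrite("pics/f.png",cv2.convertScaleAbs(cv2.resize(i[100:250,230:370],(560,600),interpolation=cv2.INTER_CUBIC)[...,::-1],alpha=1.7))
m=(abs(W[...,0]-.62)<.06)&(abs(W[...,1]-.22)<.12)&(W[...,2]>.255)&(W[...,2]<.30); print(W[m].mean(0),m.sum())
R=np.array([[.9892,-.1465],[.1465,-0]]); 
Q=(W[...,:2]-[.6614,.1544])@np.array([[.989,.147],[-.147,.989]]).T
m=(abs(Q[...,0])<.012)&(abs(Q[...,1])<.012)&(W[...,2]>.22)&(W[...,2]<.29); print("ram top",m.sum(),np.percentile(W[m][:,2],[50,80,95]))
W0=np.load("sideW.npy");Q=(W0[...,:2]-[.6614,.1544])@np.array([[.989,.147],[-.147,.989]]).T
m=(abs(Q[...,0])<.012)&(abs(Q[...,1])<.012)&(W0[...,2]>.22)&(W0[...,2]<.29); print("ram top before",m.sum(),np.percentile(W0[m][:,2],[50,80,95]))
E
```

```text
eef_pos: [0.5561, 0.3041, 0.1596]
contact_force: [2.4, -2.0, 12.4]
t: 26.03
eef_pos: [0.5561, 0.3042, 0.1597]
tool_rot: [0.001, 0.757, 0.653, 0.004]
contact_force: [3.1, -2.0, 12.3]
gripper_width: 0.262
grasp_force: 56.5
[0.58813951 0.28956111 0.28037697] 171
ram top 61 [0.248813   0.25072761 0.25217965]
ram top before 89 [0.26128144 0.26905159 0.2701021 ]
```

View pics/f.png

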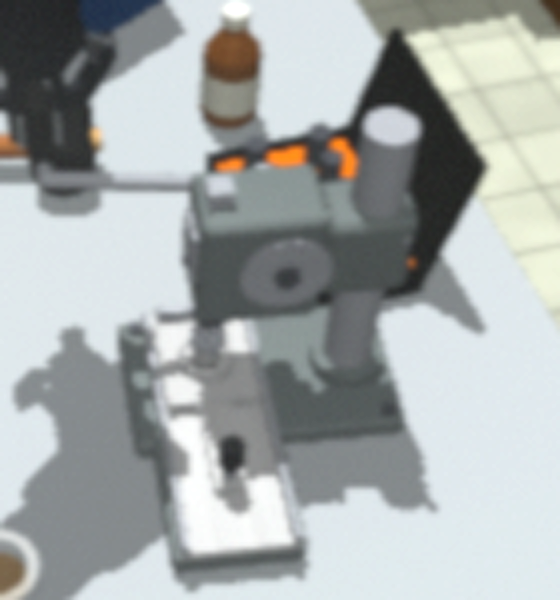

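The picture shows the slide home and the foot down on the piece at (208,350), with the lever held. The ram dropped about 19 mm (14 mm gap + 5 mm squeeze). The 12.3 N of force matches the expected 3.5+4.5+0.9·5.

```bash
python3 -c "
from station import bot
print(bot.hand_in())"
```

```text
the job is handed in; nothing more can be done
None
```

I handed the job in at about 26 s of the 72 s allowed, and no verdict came back: the test piece is in the recess, the slide is against its stop, and the lever is still held down with the foot's spring squeezed about 5 mm, judging by ram travel and lever force.

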